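Find the stamped crate and send it to the dispatch line

TASK

Without gripping or lifting anything, push the left crate over onto its back, away from you, so that its underside faces you, and then the right crate likewise. One of the two has a blue stamp underneath: push that one, still lying on its back and square to the yellow tape, forward until its leading rim lies on the tape. Leave the other crate lying where it fell, short of the tape, and disturb nothing else on the bench.

Things in the scene. Friction and masses are not known exactly. Their poses are not given: they have to be found in the camera images.
- crate_stamped: The stamped one: a blue ink ring (44 mm across) with a dot, mid-underside; otherwise just like the other, and either may stand left. Open-topped slatted wooden crate, empty, 0.13 to 0.23 kg, 55 (its x) by 90 (y) by 100 mm tall (z); walls 5, floor 6 mm thick. Starts upright on the board, broad near face towards the robot within 0.15 rad (own x points away). Origin: centre of its underside.
- crate_stamped_mouth (a point): Centre of the open mouth of crate_stamped, 100 mm from the underside along its z. Once the crate lies on its back this is the middle of its leading rim, pointing away from the robot, and the underside (55 mm high, 90 mm wide) stands upright facing the robot; pushing low on that face slides it on (friction about 0.6).
- crate_stamped_corner_a (a point): Underside corner of crate_stamped at its -x, -y: lower right corner of the near face. A push away from the robot high on that face (75 to 90 mm above the board, rising as the face rises) tips the crate over its far bottom edge; it may skid a few mm, and past about 35 degrees it falls onto its back by itself.
- crate_stamped_corner_b (a point): Underside corner of crate_stamped at its +x, +y: left end of the far bottom edge, about which it tips.
- crate_plain: The one without a stamp: bare plywood underside; otherwise just like the other. Open-topped slatted wooden crate, empty, 0.13 to 0.23 kg, 55 (its x) by 90 (y) by 100 mm tall (z); walls 5, floor 6 mm thick. Starts upright on the board, broad near face towards the robot within 0.15 rad (own x points away). Origin: centre of its underside.
- crate_plain_mouth (a point): Centre of the open mouth of crate_plain, 100 mm from the underside along its z. Once the crate lies on its back this is the middle of its leading rim, pointing away from the robot, and the underside (55 mm high, 90 mm wide) stands upright facing the robot; pushing low on that face slides it on (friction about 0.6).
- crate_plain_corner_a (a point): Underside corner of crate_plain at its -x, -y: lower right corner of the near face. A push away from the robot high on that face (75 to 90 mm above the board, rising as the face rises) tips the crate over its far bottom edge; it may skid a few mm, and past about 35 degrees it falls onto its back by itself.
- crate_plain_corner_b (a point): Underside corner of crate_plain at its +x, +y: left end of the far bottom edge, about which it tips.
- tape: The dispatch line: a strip of yellow tape, flat, 45 mm wide (its x, away from the robot) and 330 mm long (its y, left), stuck across a fixed plywood board beyond the crates. Origin: its middle, on the board's top. The board is 345 mm deep, 365 mm wide and flat; its top, on which the crates stand, is at z = 0.012.
- bangle_4: Bystander, loose (sizes in mm): a dark brown horn ring, 74 across, 14 thick, lying right of the board; origin under its centre.
- bone_blank: Bystander, loose (sizes in mm): a squared cream bone bar, 22 x 85 x 13, lying at the left front of the board; origin under its centre.
- offcut: Bystander, loose (sizes in mm): a small cream bone offcut, 18 x 24 x 11, lying at the front edge of the board between the crates; origin under its centre.
- wax_tin: Bystander, loose (sizes in mm): an open round tin of wax, 65 across, 22 high, right of the board; origin under its centre.
- sanding_block: Bystander, loose (sizes in mm): a cork and paper sanding block, 45 x 88 x 26, left of the board; origin under its centre.
There are look-alikes about, which are no part of the job. What is shaped like the crate_plain but green is not meant.

How it is judged:
On the way, in this order (a step that is already met when the one before it is completed fails the run):
1. the left crate lies on its back, underside towards the robot, while the right one still stands (((world y of crate_stamped above 0.31 m and angle between crate_stamped's own z axis and vertical between 1.4 and 1.75 rad and z of tape in the frame of crate_stamped above 0.03 m and angle between crate_plain's own z axis and vertical below 0.3 rad) or (world y of crate_plain above 0.31 m and angle between crate_plain's own z axis and vertical between 1.4 and 1.75 rad and z of tape in the frame of crate_plain above 0.03 m and angle between crate_stamped's own z axis and vertical below 0.3 rad))), for 0.3 s.
2. both crates lie on their backs, undersides towards the robot, neither yet on the tape (angle between crate_stamped's own z axis and vertical between 1.4 and 1.75 rad and z of tape in the frame of crate_stamped above 0.03 m and angle between crate_plain's own z axis and vertical between 1.4 and 1.75 rad and z of tape in the frame of crate_plain above 0.03 m and x of each of crate_stamped_mouth, crate_plain_mouth in the frame of tape below -0.0225 m), for 0.3 s.
At the end, for the whole second after the job is handed in: The stamped crate lies on its back, underside towards the robot, the middle of its leading rim over the 45 mm tape (within 25 mm of the tape's centre line) and within 0.35 rad of square to it; the unstamped crate lies on its back wholly short of the tape; both are at rest (angle between crate_stamped's own z axis and vertical between 1.4 and 1.75 rad and z of tape in the frame of crate_stamped above 0.03 m and x of crate_stamped_mouth in the frame of tape between -0.025 and 0.025 m and angle between the z axis of crate_stamped and the x axis of tape, either way round below 0.35 rad and y of crate_stamped_mouth in the frame of tape between -0.165 and 0.165 m and linear speed of each of crate_stamped, crate_plain below 0.02 m/s and angle between crate_plain's own z axis and vertical between 1.4 and 1.75 rad and z of tape in the frame of crate_plain above 0.03 m and x of crate_plain_mouth in the frame of tape below -0.0225 m); the robot touches nothing.
It fails at once if a crate is lifted off the board (both opposite underside corners more than 18 mm above it) (height (world z) of each of crate_stamped_corner_a, crate_stamped_corner_b above 0.03 m or height (world z) of each of crate_plain_corner_a, crate_plain_corner_b above 0.03 m).
It fails at once if the unstamped crate is pushed onto the tape, or pushed away from where it fell (its underside centre more than 90 mm from its start) (x of crate_plain_mouth in the frame of tape above -0.01 m or distance of crate_plain from where it was at the start of the episode above 0.09 m).
It fails at once if a bystander is moved more than 25 mm (distance of any of bangle_4, bone_blank, offcut, wax_tin, sanding_block from where it was at the start of the episode above 0.025 m).
It also fails if it takes over 54 s, if anything falls off the work surface, if the arm or the gripper's body presses on something with over 40 N, if the wrist force passes 120 N, or if a joint passes its speed limit or range.

ROBOT

A 7-joint arm with a two-finger parallel gripper is mounted at the origin on a cart in front of the work surface, level with it; the furniture and walls round the work are solid. World frame = base frame: x ahead of the robot, y to its left, z up, the work surface at z = 0. Lengths are in m, angles in rad, forces in N, time in s.
With the tool pointing down it reaches from about 0.425 to 0.875 m from the base axis. Payload 4.7 kg.
Tool frame: the origin (TCP) lies at the very end of the fingers, on their centre line; the grasp point (between the pads) lies 19 mm behind it; z points along the fingers, y is the direction in which the jaws open and shut (so a half turn about z gives the same grasp; the last joint's range is limited). The gripper opens to 87 mm and grips with 3 to 60 N. Pads are 19 mm wide; open, the fingers measure 117 mm over their backs; the gripper's body (75 mm by 190 mm) begins 51 mm behind the grasp point.
Start: joints at [-1.157, 0.321, -0.07, 1.45, 0.023, 1.371, -0.057], TCP at [0.253, 0.599, 0.223] pointing down, gripper open.
Joint ranges: [-2.86, 2.86], [-0.3, 2.09], [-1.38, 1.24], [0.06, 2.45], [-1.56, 4.7], [0.09, 2.05], [-2.69, 2.69]. Speed limits (rad/s): [2.57, 2.57, 3.14, 3.14, 3.14, 3.14, 3.14].

INTERFACE

Orientations are given as a rotation vector (axis times angle).
In Python, from bench import ctrl, get_image, camera_info gives the robot as it stands.
- The arm moves only by the tool carry_out, never from a script. Its argument "commands" is a list of rows, each an object of numbers: "tx", "ty", "tz": the shift along the tool's x, y, z in m; "rx", "ry", "rz": the turn, a rotation vector about the tool's x, y, z in rad; "jaw": the opening, from 0 (shut) to 1 (fully open). In form: [{"tx": .., "ty": .., "tz": .., "rx": .., "ry": .., "rz": .., "jaw": ..}, ...]. A call has 1 to 12 rows; each row is the pose to reach, as a shift and turn from the pose commanded when the call began, along the tool's axes at that moment; what a row does not reach only later rows make up. A row lasts 1/8 s, in which the tool goes at most 62.5 mm and 10.7 degrees, less where a joint would pass 70% of its speed; a pose out of reach is approached as far as the arm can. A call with a gripper value outside its range is refused whole. The fingers move at their own pace and stop on an object; "grip_force" is the grip in N (left out, the last holds). Time passes only in rows, so rows that repeat a pose let the fingers close. It gives the time, the measured TCP pose, the force and the opening at its end, in the units of the state.
- ctrl.get_state(): the state, without advancing time (a new reading comes with each control period).
- get_image(name): name is "scene" or "top" or "wrist"; returns the picture (420x560x3 uint8, red, green, blue); there is no depth.
- camera_info(name): a dict with "intrinsics" (3x3 intrinsics, pixels), "k1" (the pictures are not rectified: a ray, as slopes to the right and down, at radius r is drawn at 1 + k1 r^2 times it, then the intrinsics apply), "R" (3x3) and "t" (3): a world point X has camera coordinates R X + t. Camera axes: x right, y down, z forward; pixel columns grow to the right and rows downward; lengths in m; the calibration is good to about 2 mm. A picture is of the moment at which its call begins: read the wrist's pose just before it. camera_info takes no time and is no camera call; for the wrist camera it gives the pose at the moment of the call.
- ctrl.close_job(): hands the job in, once; it reports no verdict.
The state is a dict: "time": time; "joint_positions": joint angles; "qd": joint speeds; "joint_torque": joint torques, N m; "position": TCP position; "tool_rot": TCP orientation; "ft_force": force on the tool from outside, world axes, zero at the start; "torque": the same for the moment, N m; "grip_width": opening from 0.0 (shut) to 1.0 (fully open).
Only numpy, scipy, OpenCV 4.12 (cv2) and the standard library are available. Lean on these libraries where they do the work, as an engineer would, in place of code of your own. Each camera call takes 0.05 s, during which the arm holds its last target.

## Working session

There is one attempt and no reset: what is moved stays moved. The work goes in short steps, Python scripts to look and compute and a tool call to move; the robot and the scene stay as the last step left them, time stands still between calls to the robot, and variables do not carry over. Pictures are saved under pics/ and viewed, and the job is handed in when it is done.

Besides the shell and the picture viewer there is one more tool, called in YAML: its name, and indented under it one key for each argument. carry_out: Moves the arm, as the interface text tells. Its arguments: {"type":"object","properties":{"commands":{"type":"array"},"grip_force":{"type":"number"}},"required":["commands"]}

```bash
mkdir -p pics; ls; python3 - <<'E'
from bench import ctrl,get_image,camera_info
import cv2
s=ctrl.get_state();print(s)
for n in("scene","top"):
    cv2.imwrite(f"pics/{n}0.png",get_image(n)[:,:,::-1]);print(n,camera_info(n))
E
```

```text
pics
{'time': 0.0, 'joint_positions': array([-1.15686939,  0.32180357, -0.07008367,  1.45168186,  0.02262221,
        1.37077075, -0.05690444]), 'qd': array([ 0.00060074, -0.00033429, -0.00063915,  0.00090148,  0.00013592,
       -0.00127522,  0.0022306 ]), 'joint_torque': array([-2.47296430e-04, -4.91281414e+01, -4.04065428e-01, -3.12522125e+01,
       -6.39371434e-02,  4.40120883e-02,  1.86450811e-04]), 'position': array([0.25285899, 0.59820648, 0.22147067]), 'tool_rot': array([-6.23775121e-01, -3.07878242e+00,  2.92029667e-03]), 'ft_force': array([-0.18038291, -0.23331655,  0.43145864]), 'torque': array([ 0.06457516, -0.02504774, -0.01778023]), 'grip_width': 0.9979577079064826}
scene {'intrinsics': array([[415.37030565,   0.        , 282.90249298],
       [  0.        , 415.37030565, 210.14672321],
       [  0.        ,   0.        ,   1.        ]]), 'k1': -0.07791529730260063, 'R': array([[ 0.63573695, -0.77181969,  0.01152818],
       [-0.58693068, -0.49303868, -0.64220342],
       [ 0.50134908,  0.40150621, -0.76644756]]), 't': array([-0.16699183,  0.49495274,  1.03537412])}
top {'intrinsics': array([[447.64981324,   0.        , 284.62382705],
       [  0.        , 447.64981324, 208.26636099],
       [  0.        ,   0.        ,   1.        ]]), 'k1': 0.03157097740773829, 'R': array([[ 0.01966778, -0.99980326, -0.00257407],
       [-0.99713064, -0.01942684, -0.07316474],
       [ 0.07310034,  0.00400567, -0.99731655]]), 't': array([0.20063742, 0.53335823, 1.21033013])}
```

View pics/scene0.png

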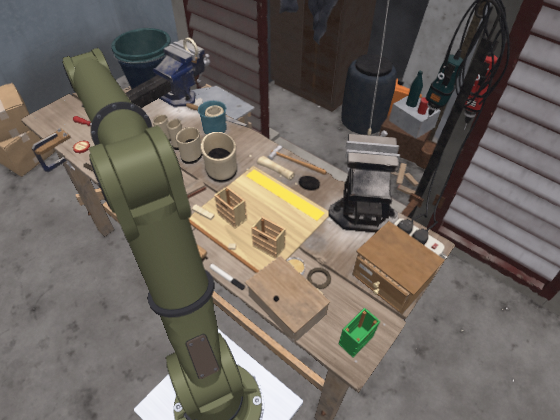

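View pics/top0.png

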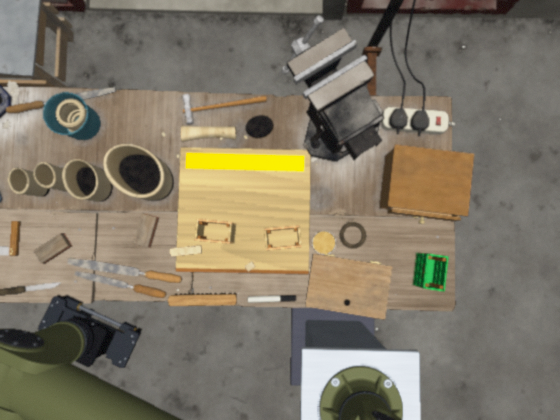

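The scene view shows two wooden crates on the plywood board, at about (231,207) and (268,237), and the green look-alike at (358,332). In the top view the wooden crates are at (215,231) and (283,238), with the tape at (245,161). I'll enlarge the board.

```bash
python3 - <<'E'
import cv2
a=cv2.imread("pics/top0.png")[140:290,165:325]
cv2.imwrite("pics/top0c.png",cv2.resize(a,None,fx=4,fy=4,interpolation=cv2.INTER_CUBIC)[:, :])
a=cv2.imread("pics/scene0.png")[160:280,180:340]
cv2.imwrite("pics/scene0c.png",cv2.resize(a,None,fx=5,fy=5,interpolation=cv2.INTER_CUBIC))
E
```

```text
(no output)
```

View pics/top0c.png

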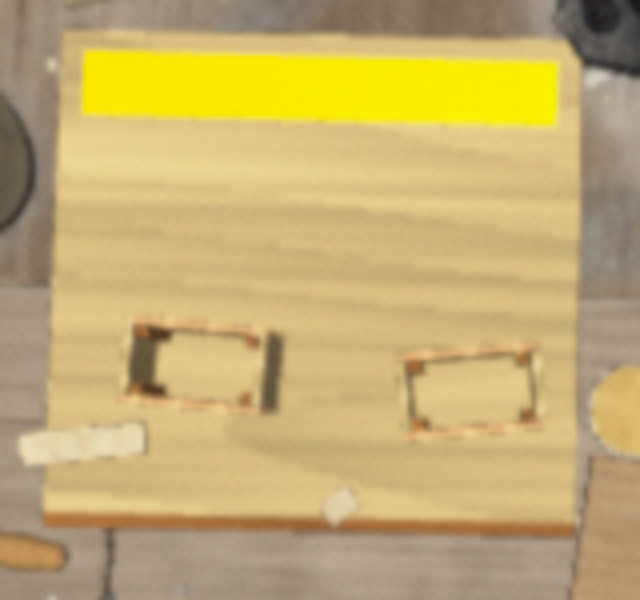

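View pics/scene0c.png

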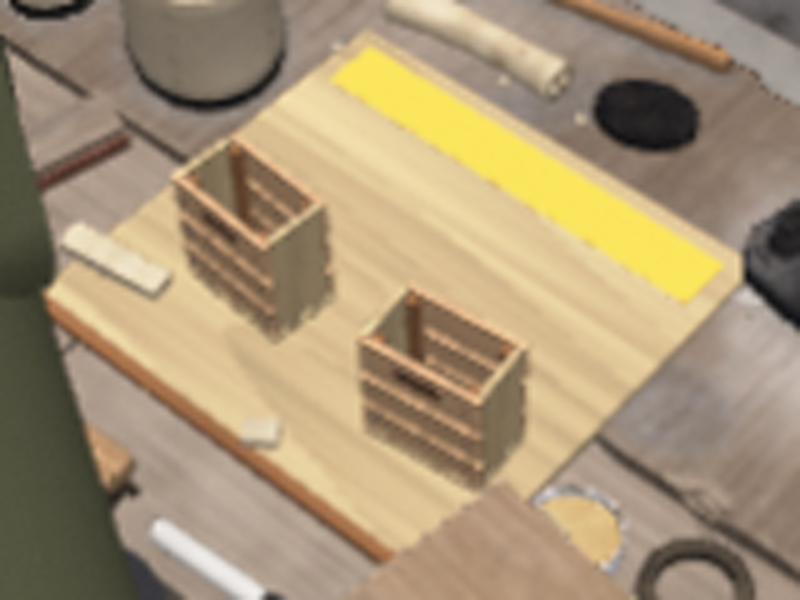

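```bash
cat > h.py <<'E'
import numpy as np
from scipy.optimize import least_squares
def ray(info,u,v):
    K=np.array(info["intrinsics"]);k=info["k1"]
    d=np.array([(u-K[0,2])/K[0,0],(v-K[1,2])/K[1,1]]);s=d.copy()
    for _ in range(30): s=d/(1+k*(s@s))
    R=np.array(info["R"]);t=np.array(info["t"])
    return -R.T@t, R.T@np.array([s[0],s[1],1])
def atz(info,u,v,z):
    o,d=ray(info,u,v);return o+d*(z-o[2])/d[2]
def proj(info,X):
    c=np.array(info["R"])@X+np.array(info["t"]);s=c[:2]/c[2];s=s*(1+info["k1"]*(s@s))
    K=np.array(info["intrinsics"]);return s*K[0,0]+K[:2,2]
E
python3 - <<'E'
from h import *
from bench import camera_info
i=camera_info("top");f=lambda x,y,z:print((x,y),atz(i,165+x/4,140+y/4,z).round(4))
print("tape")
for p in[(84,50),(558,62),(556,126),(82,115)]:f(*p,.012)
print("board")
for p in[(65,33),(580,42),(575,527),(45,515)]:f(*p,.012)
print("L rim")
for p in[(133,318),(272,331),(266,412),(127,403)]:f(*p,.112)
print("R rim")
for p in[(402,355),(536,345),(543,428),(408,438)]:f(*p,.112)
print("offcut,bone")
for p in[(340,505),(20,448),(146,437),(145,425),(145,452)]:f(*p,.024)
j=camera_info("scene");g=lambda x,y,z:print((x,y),atz(j,180+x/5,160+y/5,z).round(4))
print("scene L rim near-left,near-right,far-right,farleft; bottom near right")
for p in[(176,180),(266,246),(327,204),(236,142)]:g(*p,.112)
g(277,340,.012)
print("R")
for p in[(360,340),(483,400),(527,350),(410,290)]:g(*p,.112)
g(478,487,.012)
g(260,433,.02)
E
```

```text
tape
(84, 50) [0.6803 0.4889 0.012 ]
(558, 62) [0.6784 0.1586 0.012 ]
(556, 126) [0.6335 0.1592 0.012 ]
(82, 115) [0.6347 0.4888 0.012 ]
board
(65, 33) [0.692  0.5026 0.012 ]
(580, 42) [0.6928 0.1435 0.012 ]
(575, 527) [0.3571 0.1417 0.012 ]
(45, 515) [0.3584 0.504  0.012 ]
L rim
(133, 318) [0.4898 0.429  0.112 ]
(272, 331) [0.4832 0.3408 0.112 ]
(266, 412) [0.432  0.3431 0.112 ]
(127, 403) [0.436 0.431 0.112]
R rim
(402, 355) [0.4696 0.2581 0.112 ]
(536, 345) [0.4776 0.1734 0.112 ]
(543, 428) [0.4253 0.168  0.112 ]
(408, 438) [0.4174 0.2531 0.112 ]
offcut,bone
(340, 505) [0.3696 0.3018 0.024 ]
(20, 448) [0.4039 0.5198 0.024 ]
(146, 437) [0.413  0.4347 0.024 ]
(145, 425) [0.4211 0.4357 0.024 ]
(145, 452) [0.4028 0.435  0.024 ]
scene L rim near-left,near-right,far-right,farleft; bottom near right
(176, 180) [0.4377 0.4298 0.112 ]
(266, 246) [0.4349 0.3463 0.112 ]
(327, 204) [0.4855 0.3408 0.112 ]
(236, 142) [0.4868 0.4236 0.112 ]
(277, 340) [0.436  0.3484 0.012 ]
R
(360, 340) [0.4177 0.2509 0.112 ]
(483, 400) [0.4314 0.1648 0.112 ]
(527, 350) [0.477  0.1684 0.112 ]
(410, 290) [0.4665 0.2534 0.112 ]
(478, 487) [0.4328 0.1702 0.012 ]
(260, 433) [0.3706 0.3002 0.02  ]
```

```bash
cat >> h.py <<'E'
from scipy.spatial.transform import Rotation as Rn
def delta(pos,rv,target,yaw):
    # desired: tool z down, tool y at world yaw from +y
    R=Rn.from_rotvec(rv)
    c,s=np.cos(yaw),np.sin(yaw)
    Rd=Rn.from_matrix(np.array([[-c,-s,0],[-s,c,0],[0,0,-1]]).astype(float))
    return R.inv().apply(np.array(target)-pos).round(4),(R.inv()*Rd).as_rotvec().round(3)
E
python3 - <<'E'
from h import *
from bench import ctrl
s=ctrl.get_state()
print(delta(np.array([.253,.599,.223]),s["tool_rot"],[.40,.389,.10],-.05))
E
```

```text
(array([-0.2171, -0.136 ,  0.1233]), array([-0.002, -0.   , -0.35 ]))
```

carry_out:
  commands:
    - {"tx": -0.05, "ty": -0.03, "tz": 0.02, "rz": -0.1, "jaw": 0.4}
    - {"tx": -0.1, "ty": -0.065, "tz": 0.045, "rz": -0.2, "jaw": 0.4}
    - {"tx": -0.15, "ty": -0.095, "tz": 0.07, "rz": -0.3, "jaw": 0.4}
    - {"tx": -0.19, "ty": -0.12, "tz": 0.1, "rz": -0.35, "jaw": 0.4}
    - {"tx": -0.217, "ty": -0.136, "tz": 0.123, "rz": -0.35, "jaw": 0.4}
    - {"tx": -0.217, "ty": -0.136, "tz": 0.123, "rz": -0.35, "jaw": 0.4}
    - {"tx": -0.217, "ty": -0.136, "tz": 0.123, "rz": -0.35, "jaw": 0.4}
    - {"tx": -0.217, "ty": -0.136, "tz": 0.123, "rz": -0.35, "jaw": 0.4}

```text
invalid input
```

```bash
python3 - <<'E'
from bench import ctrl,get_image,camera_info
from h import *
import cv2
s=ctrl.get_state();print(s["time"],s["position"],s["tool_rot"],s["grip_width"],s["ft_force"])
print(Rn.from_rotvec(s["tool_rot"]).as_matrix().round(3))
a=get_image("scene")[:,:,::-1];b=get_image("wrist")[:,:,::-1]
cv2.imwrite("pics/s1.png",cv2.resize(a[140:290,160:360],None,fx=4,fy=4,interpolation=2));cv2.imwrite("pics/w1.png",b)
E
```

```text
0.1 [0.25284539 0.59828199 0.22157783] [-6.23638727e-01 -3.07884960e+00  2.63771750e-03] 1.002490785394179 [-0.43468127 -0.57066634  0.10703812]
[[-0.921  0.389 -0.001]
 [ 0.389  0.921 -0.002]
 [-0.    -0.002 -1.   ]]
```

View pics/s1.png

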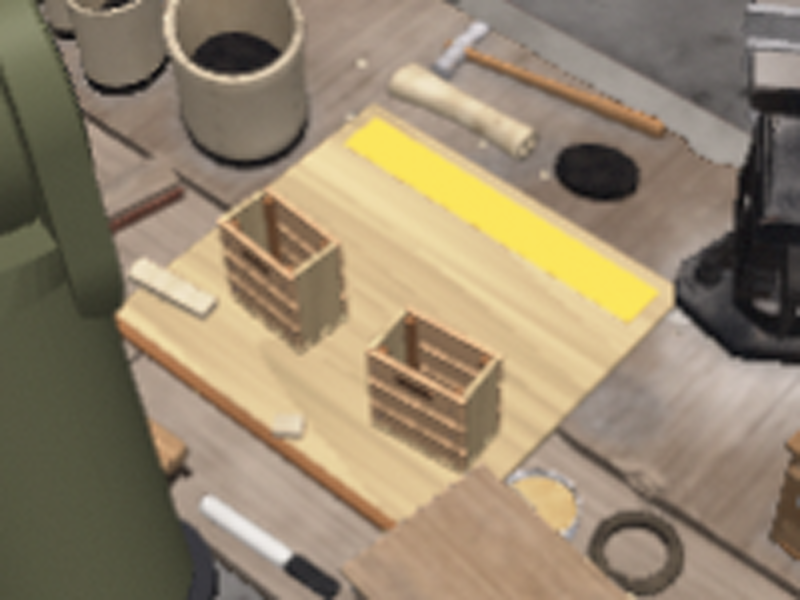

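View pics/w1.png

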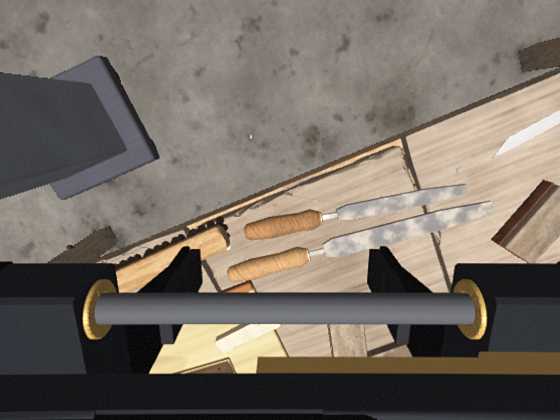

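The move was refused, probably because rx and ry were missing. I'll send complete rows. The pictures show nothing has changed.

carry_out:
  commands:
    - {"tx": -0.05, "ty": -0.03, "tz": 0.02, "rx": 0, "ry": 0, "rz": -0.1, "jaw": 0.4}
    - {"tx": -0.1, "ty": -0.065, "tz": 0.045, "rx": 0, "ry": 0, "rz": -0.2, "jaw": 0.4}
    - {"tx": -0.15, "ty": -0.095, "tz": 0.07, "rx": 0, "ry": 0, "rz": -0.3, "jaw": 0.4}
    - {"tx": -0.19, "ty": -0.12, "tz": 0.1, "rx": 0, "ry": 0, "rz": -0.35, "jaw": 0.4}
    - {"tx": -0.217, "ty": -0.136, "tz": 0.123, "rx": 0, "ry": 0, "rz": -0.35, "jaw": 0.4}
    - {"tx": -0.217, "ty": -0.136, "tz": 0.123, "rx": 0, "ry": 0, "rz": -0.35, "jaw": 0.4}
    - {"tx": -0.217, "ty": -0.136, "tz": 0.123, "rx": 0, "ry": 0, "rz": -0.35, "jaw": 0.4}
    - {"tx": -0.217, "ty": -0.136, "tz": 0.123, "rx": 0, "ry": 0, "rz": -0.35, "jaw": 0.4}

```text
time: 1.2
position: [0.3993, 0.391, 0.1005]
tool_rot: [0.074, 3.14, 0.003]
ft_force: [0.4, 0.0, -0.2]
grip_width: 0.401
```

```bash
python3 - <<'E'
from bench import ctrl,get_image,camera_info
from h import *
import cv2
s=ctrl.get_state();print(s["time"],s["position"],s["tool_rot"],s["grip_width"],s["ft_force"])
print(Rn.from_rotvec(s["tool_rot"]).as_matrix().round(3))
a=get_image("scene")[:,:,::-1];b=get_image("top")[:,:,::-1]
cv2.imwrite("pics/s2.png",cv2.resize(a[140:290,160:360],None,fx=4,fy=4,interpolation=2));cv2.imwrite("pics/t2.png",cv2.resize(b[140:290,165:325],None,fx=4,fy=4,interpolation=2))
E
```

```text
1.2 [0.39931656 0.39102089 0.10053292] [7.40480005e-02 3.13992975e+00 2.87830435e-03] 0.4013953169626084 [ 0.39349385  0.04012281 -0.18936775]
[[-0.999  0.047  0.001]
 [ 0.047  0.999  0.002]
 [-0.001  0.002 -1.   ]]
```

View pics/s2.png

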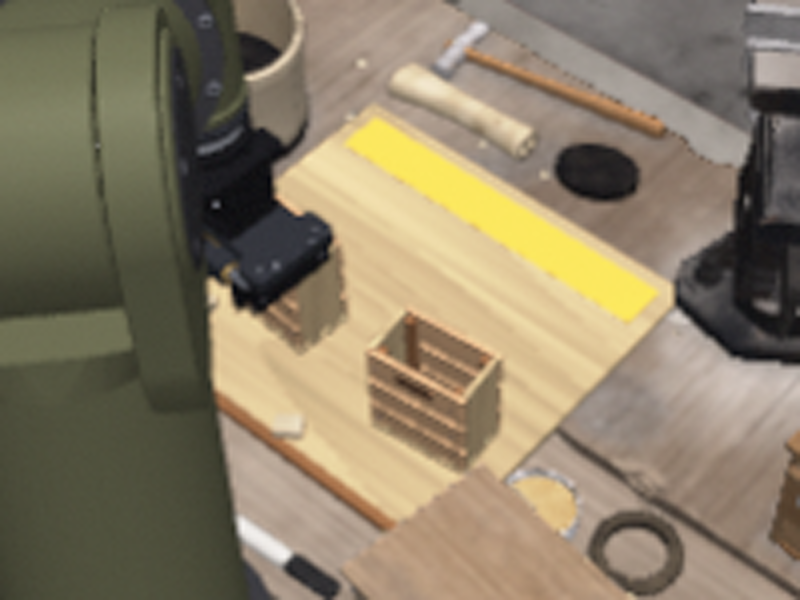

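View pics/t2.png

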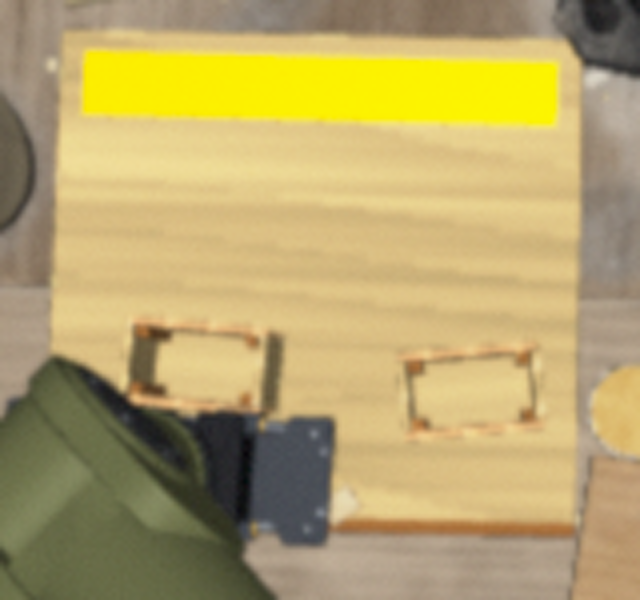

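The gripper is in front of the left crate's near face, with the jaws along the face, so I'll push with a gentle rise.

carry_out:
  commands:
    - {"tx": -0.014, "ty": 0, "tz": 0.002, "rx": 0, "ry": 0, "rz": 0, "jaw": 0.4}
    - {"tx": -0.022, "ty": 0, "tz": 0.002, "rx": 0, "ry": 0, "rz": 0, "jaw": 0.4}
    - {"tx": -0.029, "ty": 0, "tz": 0.0, "rx": 0, "ry": 0, "rz": 0, "jaw": 0.4}
    - {"tx": -0.036, "ty": 0, "tz": -0.003, "rx": 0, "ry": 0, "rz": 0, "jaw": 0.4}
    - {"tx": -0.043, "ty": 0, "tz": -0.006, "rx": 0, "ry": 0, "rz": 0, "jaw": 0.4}
    - {"tx": -0.05, "ty": 0, "tz": -0.008, "rx": 0, "ry": 0, "rz": 0, "jaw": 0.4}
    - {"tx": -0.057, "ty": 0, "tz": -0.01, "rx": 0, "ry": 0, "rz": 0, "jaw": 0.4}
    - {"tx": -0.062, "ty": 0, "tz": -0.012, "rx": 0, "ry": 0, "rz": 0, "jaw": 0.4}

```text
time: 2.3
position: [0.4625, 0.3859, 0.1117]
tool_rot: [0.079, 3.14, 0.0]
ft_force: [0.1, -0.3, -0.5]
grip_width: 0.4
```

```bash
python3 - <<'E'
from bench import ctrl,get_image,camera_info
import cv2
a=get_image("scene")[:,:,::-1];b=get_image("top")[:,:,::-1]
cv2.imwrite("pics/s3.png",cv2.resize(a[140:290,160:360],None,fx=4,fy=4,interpolation=2));cv2.imwrite("pics/t3.png",cv2.resize(b[140:290,165:325],None,fx=4,fy=4,interpolation=2))
E
```

```text
(no output)
```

View pics/s3.png

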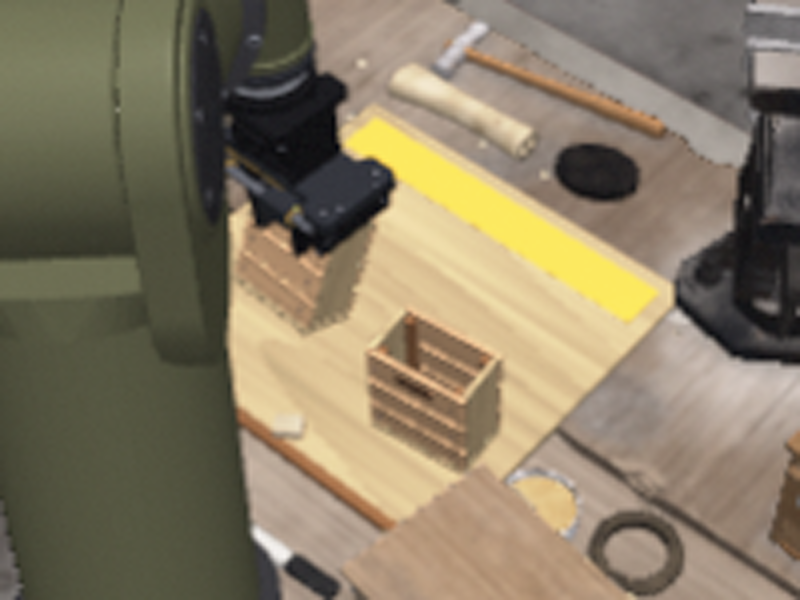

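View pics/t3.png

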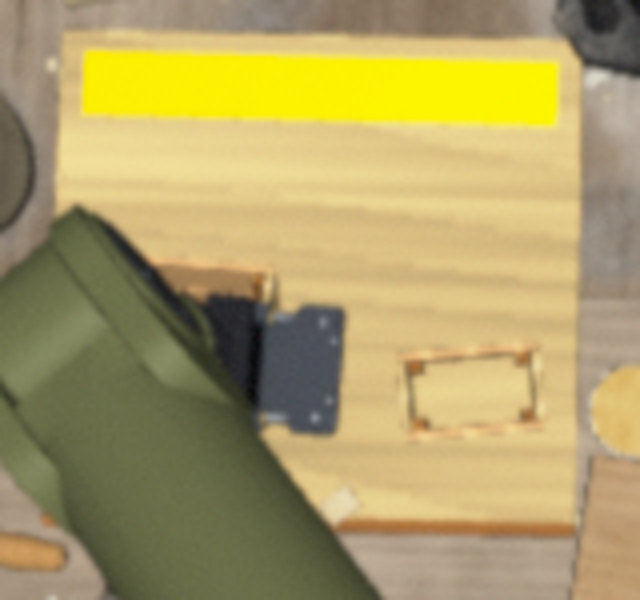

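The crate is leaning back on its far edge, by about 20–25°. I'll keep pushing.

carry_out:
  commands:
    - {"tx": -0.007, "ty": 0, "tz": -0.002, "rx": 0, "ry": 0, "rz": 0, "jaw": 0.4}
    - {"tx": -0.013, "ty": 0, "tz": -0.003, "rx": 0, "ry": 0, "rz": 0, "jaw": 0.4}
    - {"tx": -0.019, "ty": 0, "tz": -0.004, "rx": 0, "ry": 0, "rz": 0, "jaw": 0.4}
    - {"tx": -0.025, "ty": 0, "tz": -0.004, "rx": 0, "ry": 0, "rz": 0, "jaw": 0.4}
    - {"tx": -0.03, "ty": 0, "tz": -0.004, "rx": 0, "ry": 0, "rz": 0, "jaw": 0.4}
    - {"tx": -0.03, "ty": 0, "tz": -0.004, "rx": 0, "ry": 0, "rz": 0, "jaw": 0.4}
    - {"tx": -0.03, "ty": 0, "tz": -0.01, "rx": 0, "ry": 0, "rz": 0, "jaw": 0.4}

```text
time: 3.28
position: [0.4913, 0.3842, 0.1212]
tool_rot: [-0.078, -3.139, 0.001]
ft_force: [-0.4, -0.7, -0.3]
grip_width: 0.4
```

```bash
python3 - <<'E'
from bench import ctrl,get_image,camera_info
import cv2
a=get_image("scene")[:,:,::-1];b=get_image("top")[:,:,::-1]
cv2.imwrite("pics/s4.png",cv2.resize(a[140:290,160:360],None,fx=4,fy=4,interpolation=2));cv2.imwrite("pics/t4.png",cv2.resize(b[140:290,165:325],None,fx=4,fy=4,interpolation=2))
E
```

```text
(no output)
```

View pics/s4.png

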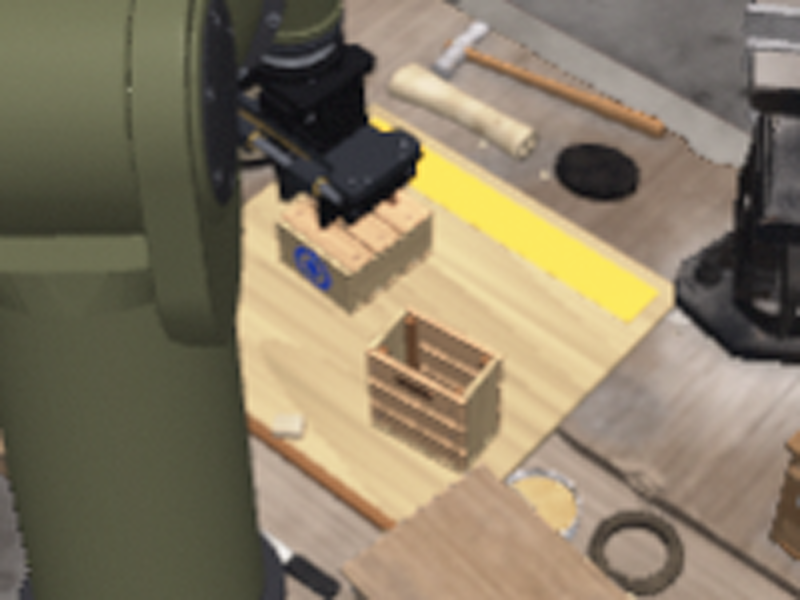

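View pics/t4.png

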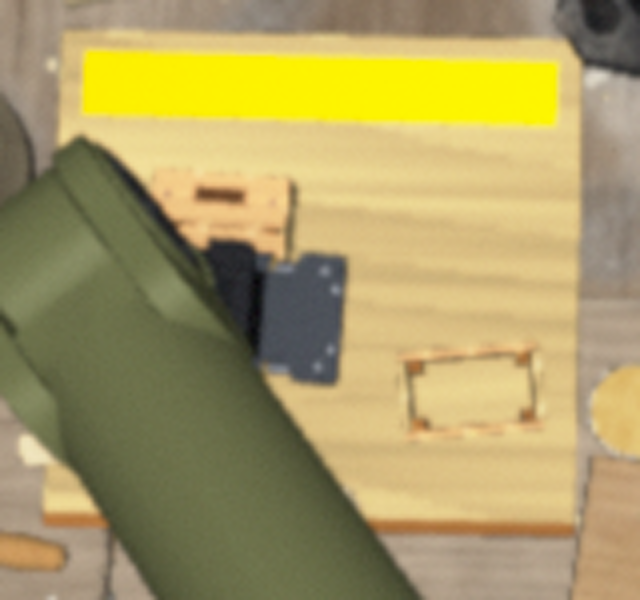

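The left crate lies on its back and the blue ring shows at (313,268), so it is the stamped one. Next is the right crate.

```bash
python3 - <<'E'
from h import *
from bench import ctrl
s=ctrl.get_state();print(s["time"])
for t,y in [([.44,.33,.18],-.05),([.388,.207,.17],.115),([.388,.207,.1],.115)]: print(delta(s["position"],s["tool_rot"],t,y))
E
```

```text
3.375
(array([ 0.0492, -0.0574, -0.0575]), array([0.001, 0.001, 0.001]))
(array([ 0.0951, -0.1828, -0.0477]), array([ 0.001,  0.001, -0.164]))
(array([ 0.0952, -0.1829,  0.0223]), array([ 0.001,  0.001, -0.164]))
```

carry_out:
  commands:
    - {"tx": 0.01, "ty": 0, "tz": -0.04, "rx": 0, "ry": 0, "rz": 0, "jaw": 0.4}
    - {"tx": 0.04, "ty": -0.03, "tz": -0.057, "rx": 0, "ry": 0, "rz": -0.05, "jaw": 0.4}
    - {"tx": 0.07, "ty": -0.07, "tz": -0.057, "rx": 0, "ry": 0, "rz": -0.1, "jaw": 0.4}
    - {"tx": 0.095, "ty": -0.12, "tz": -0.057, "rx": 0, "ry": 0, "rz": -0.164, "jaw": 0.4}
    - {"tx": 0.095, "ty": -0.165, "tz": -0.057, "rx": 0, "ry": 0, "rz": -0.164, "jaw": 0.4}
    - {"tx": 0.095, "ty": -0.183, "tz": -0.04, "rx": 0, "ry": 0, "rz": -0.164, "jaw": 0.4}
    - {"tx": 0.095, "ty": -0.183, "tz": -0.01, "rx": 0, "ry": 0, "rz": -0.164, "jaw": 0.4}
    - {"tx": 0.095, "ty": -0.183, "tz": 0.021, "rx": 0, "ry": 0, "rz": -0.164, "jaw": 0.4}
    - {"tx": 0.095, "ty": -0.183, "tz": 0.022, "rx": 0, "ry": 0, "rz": -0.164, "jaw": 0.4}
    - {"tx": 0.095, "ty": -0.183, "tz": 0.022, "rx": 0, "ry": 0, "rz": -0.164, "jaw": 0.4}

```text
time: 4.62
position: [0.3884, 0.2069, 0.1007]
tool_rot: [-0.18, 3.135, 0.001]
ft_force: [-0.8, 0.2, 0.3]
grip_width: 0.402
```

```bash
python3 - <<'E'
from bench import ctrl,get_image,camera_info
import cv2
print(ctrl.get_state()["position"],ctrl.get_state()["tool_rot"])
a=get_image("scene")[:,:,::-1];b=get_image("top")[:,:,::-1]
cv2.imwrite("pics/s5.png",cv2.resize(a[140:290,160:360],None,fx=4,fy=4,interpolation=2));cv2.imwrite("pics/t5.png",cv2.resize(b[140:290,165:325],None,fx=4,fy=4,interpolation=2))
E
```

```text
[0.38844502 0.20689192 0.10066917] [-1.79729090e-01  3.13512809e+00  1.20294530e-03]
```

View pics/s5.png

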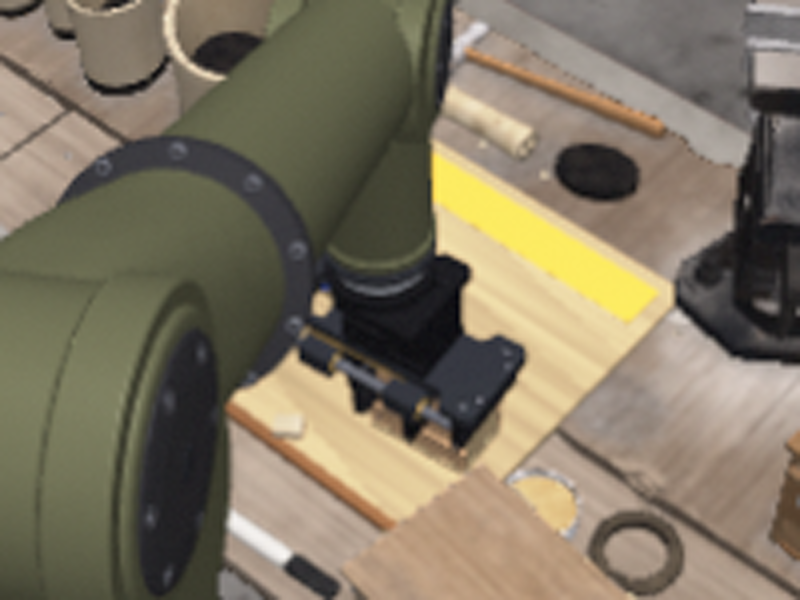

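View pics/t5.png

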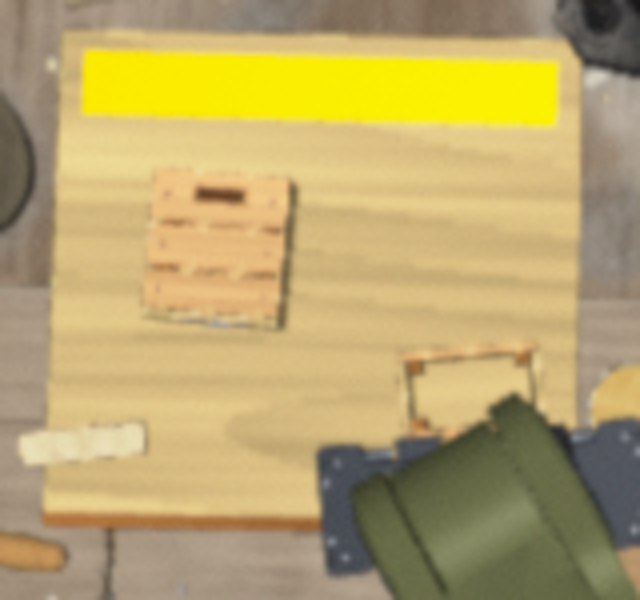

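The left crate lies square and short of the tape. The gripper is in front of the right crate, so I'll make the same push.

carry_out:
  commands:
    - {"tx": -0.014, "ty": 0, "tz": 0.002, "rx": 0, "ry": 0, "rz": 0, "jaw": 0.4}
    - {"tx": -0.022, "ty": 0, "tz": 0.002, "rx": 0, "ry": 0, "rz": 0, "jaw": 0.4}
    - {"tx": -0.029, "ty": 0, "tz": 0.0, "rx": 0, "ry": 0, "rz": 0, "jaw": 0.4}
    - {"tx": -0.036, "ty": 0, "tz": -0.003, "rx": 0, "ry": 0, "rz": 0, "jaw": 0.4}
    - {"tx": -0.043, "ty": 0, "tz": -0.006, "rx": 0, "ry": 0, "rz": 0, "jaw": 0.4}
    - {"tx": -0.05, "ty": 0, "tz": -0.008, "rx": 0, "ry": 0, "rz": 0, "jaw": 0.4}
    - {"tx": -0.057, "ty": 0, "tz": -0.01, "rx": 0, "ry": 0, "rz": 0, "jaw": 0.4}
    - {"tx": -0.063, "ty": 0, "tz": -0.012, "rx": 0, "ry": 0, "rz": 0, "jaw": 0.4}
    - {"tx": -0.069, "ty": 0, "tz": -0.013, "rx": 0, "ry": 0, "rz": 0, "jaw": 0.4}
    - {"tx": -0.075, "ty": 0, "tz": -0.014, "rx": 0, "ry": 0, "rz": 0, "jaw": 0.4}
    - {"tx": -0.081, "ty": 0, "tz": -0.015, "rx": 0, "ry": 0, "rz": 0, "jaw": 0.4}
    - {"tx": -0.087, "ty": 0, "tz": -0.015, "rx": 0, "ry": 0, "rz": 0, "jaw": 0.4}

```text
time: 6.22
position: [0.4748, 0.2164, 0.1147]
tool_rot: [-0.179, 3.136, 0.0]
ft_force: [0.1, 0.4, 0.1]
grip_width: 0.401
```

```bash
python3 - <<'E'
from bench import ctrl,get_image,camera_info
import cv2
a=get_image("scene")[:,:,::-1];b=get_image("top")[:,:,::-1]
cv2.imwrite("pics/s6.png",cv2.resize(a[140:290,160:360],None,fx=4,fy=4,interpolation=2));cv2.imwrite("pics/t6.png",cv2.resize(b[140:290,165:325],None,fx=4,fy=4,interpolation=2))
E
```

```text
(no output)
```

View pics/s6.png

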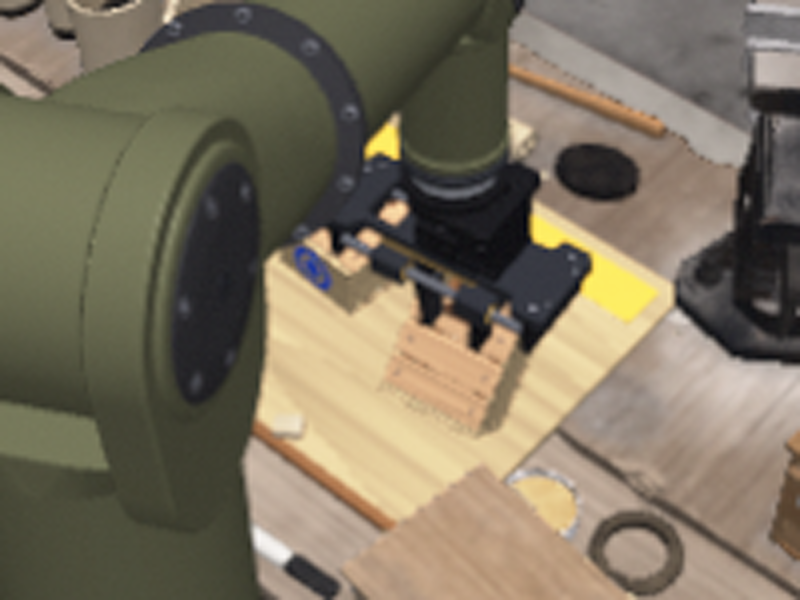

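View pics/t6.png

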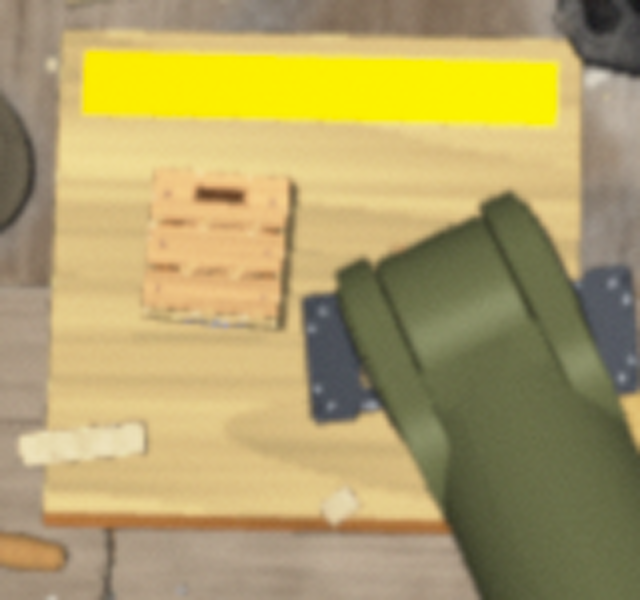

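The crate leans about 35° and hasn't fallen yet. I'll push a little further.

carry_out:
  commands:
    - {"tx": -0.006, "ty": 0, "tz": 0, "rx": 0, "ry": 0, "rz": 0, "jaw": 0.4}
    - {"tx": -0.012, "ty": 0, "tz": 0, "rx": 0, "ry": 0, "rz": 0, "jaw": 0.4}
    - {"tx": -0.017, "ty": 0, "tz": 0, "rx": 0, "ry": 0, "rz": 0, "jaw": 0.4}
    - {"tx": -0.017, "ty": 0, "tz": 0, "rx": 0, "ry": 0, "rz": 0, "jaw": 0.4}
    - {"tx": -0.017, "ty": 0, "tz": 0, "rx": 0, "ry": 0, "rz": 0, "jaw": 0.4}
    - {"tx": -0.01, "ty": 0, "tz": -0.03, "rx": 0, "ry": 0, "rz": 0, "jaw": 0.4}
    - {"tx": 0.03, "ty": 0.02, "tz": -0.06, "rx": 0, "ry": 0, "rz": 0, "jaw": 0.4}
    - {"tx": 0.03, "ty": 0.02, "tz": -0.06, "rx": 0, "ry": 0, "rz": 0, "jaw": 0.4}

```text
time: 7.32
position: [0.4411, 0.2354, 0.1771]
tool_rot: [-0.186, 3.133, 0.005]
ft_force: [0.0, 0.3, 0.2]
grip_width: 0.401
```

```bash
python3 - <<'E'
from bench import ctrl,get_image,camera_info
import cv2
s=ctrl.get_state();print(s["position"],s["tool_rot"])
a=get_image("scene")[:,:,::-1];b=get_image("top")[:,:,::-1]
cv2.imwrite("pics/s7.png",cv2.resize(a[140:290,160:360],None,fx=4,fy=4,interpolation=2));cv2.imwrite("pics/t7.png",cv2.resize(b[140:290,165:325],None,fx=4,fy=4,interpolation=2))
E
```

```text
[0.44109722 0.2354008  0.17714766] [-0.18605268  3.13282068  0.00547157]
```

View pics/s7.png

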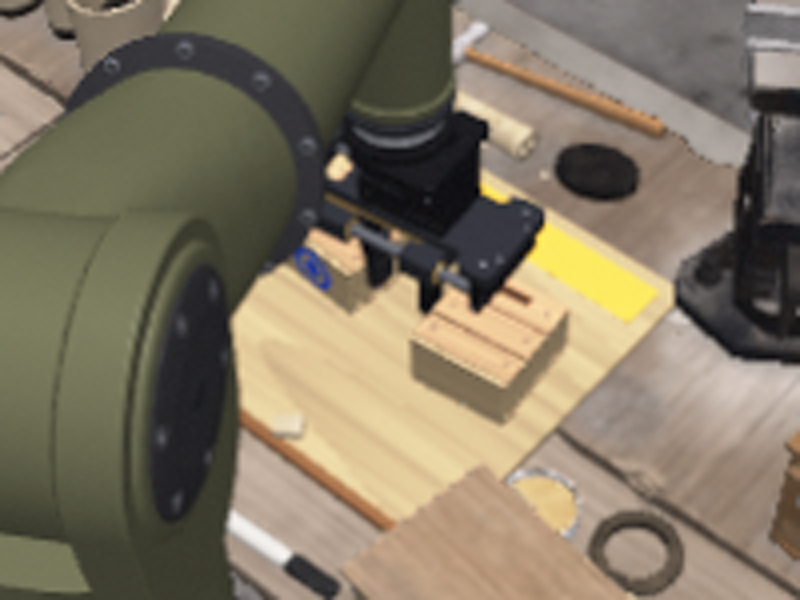

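View pics/t7.png

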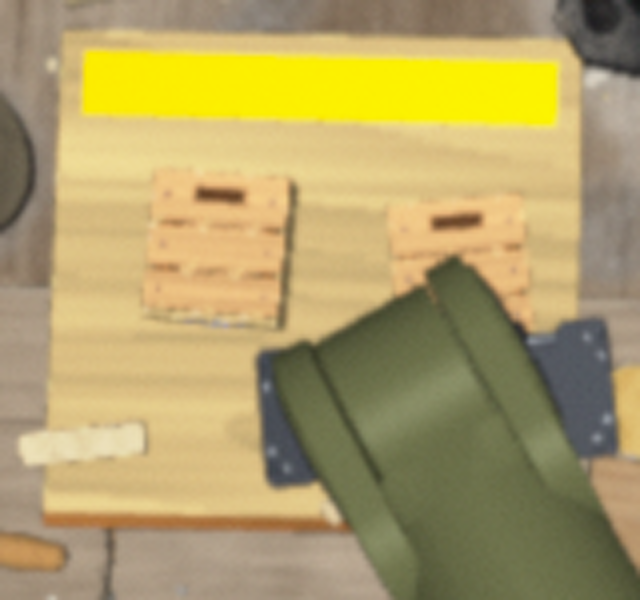

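Both crates lie on their backs and the right one's underside is bare. Now I'll measure the stamped crate's top face.

```bash
python3 - <<'E'
from h import *
from bench import camera_info,ctrl
i=camera_info("top");f=lambda x,y,z:print((x,y),atz(i,165+x/4,140+y/4,z).round(4))
for p in[(155,168),(293,178),(280,318),(143,308)]:f(*p,.067)
f(144,320,.012);f(280,328,.012)
print("R");
for p in[(388,206),(523,195)]:f(*p,.067)
s=ctrl.get_state()
for t,y in [([.43,.30,.16],-.065),([.44,.387,.15],-.065),([.44,.387,.032],-.065)]: print(delta(s["position"],s["tool_rot"],t,y))
E
```

```text
(155, 168) [0.5915 0.4266 0.067 ]
(293, 178) [0.5867 0.3351 0.067 ]
(280, 318) [0.4936 0.3411 0.067 ]
(143, 308) [0.4985 0.4315 0.067 ]
(144, 320) [0.493  0.4411 0.012 ]
(280, 328) [0.4892 0.3472 0.012 ]
R
(388, 206) [0.5692 0.2717 0.067 ]
(523, 195) [0.5783 0.1824 0.067 ]
(array([0.0045, 0.0681, 0.0149]), array([0.   , 0.001, 0.18 ]))
(array([-0.0154,  0.1534,  0.0249]), array([0.   , 0.001, 0.18 ]))
(array([-0.0153,  0.1533,  0.1429]), array([0.   , 0.001, 0.18 ]))
```

carry_out:
  commands:
    - {"tx": 0.005, "ty": 0.05, "tz": 0.01, "rx": 0, "ry": 0, "rz": 0.09, "jaw": 0.4}
    - {"tx": -0.005, "ty": 0.1, "tz": 0.02, "rx": 0, "ry": 0, "rz": 0.18, "jaw": 0.4}
    - {"tx": -0.025, "ty": 0.152, "tz": 0.025, "rx": 0, "ry": 0, "rz": 0.18, "jaw": 0.4}
    - {"tx": -0.025, "ty": 0.152, "tz": 0.06, "rx": 0, "ry": 0, "rz": 0.18, "jaw": 0.4}
    - {"tx": -0.025, "ty": 0.152, "tz": 0.1, "rx": 0, "ry": 0, "rz": 0.18, "jaw": 0.4}
    - {"tx": -0.025, "ty": 0.152, "tz": 0.135, "rx": 0, "ry": 0, "rz": 0.18, "jaw": 0.4}
    - {"tx": -0.025, "ty": 0.152, "tz": 0.145, "rx": 0, "ry": 0, "rz": 0.18, "jaw": 0.4}
    - {"tx": -0.025, "ty": 0.152, "tz": 0.145, "rx": 0, "ry": 0, "rz": 0.18, "jaw": 0.4}

```text
time: 8.43
position: [0.45, 0.3859, 0.0289]
tool_rot: [-0.105, -3.139, 0.002]
ft_force: [-0.1, -0.5, -0.4]
grip_width: 0.401
```

```bash
python3 - <<'E'
from bench import ctrl,get_image,camera_info
import cv2
s=ctrl.get_state();print(s["position"],s["tool_rot"])
a=get_image("scene")[:,:,::-1];b=get_image("top")[:,:,::-1]
cv2.imwrite("pics/s8.png",cv2.resize(a[140:290,160:360],None,fx=4,fy=4,interpolation=2));cv2.imwrite("pics/t8.png",cv2.resize(b[140:290,165:325],None,fx=4,fy=4,interpolation=2))
E
```

```text
[0.45001761 0.38587662 0.02890344] [-1.04594268e-01 -3.13906287e+00  2.09952185e-03]
```

View pics/s8.png

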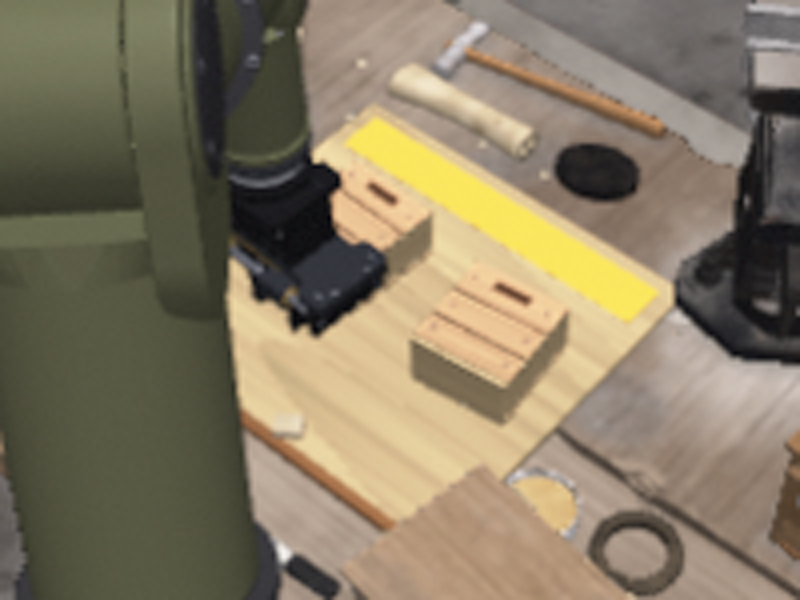

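View pics/t8.png

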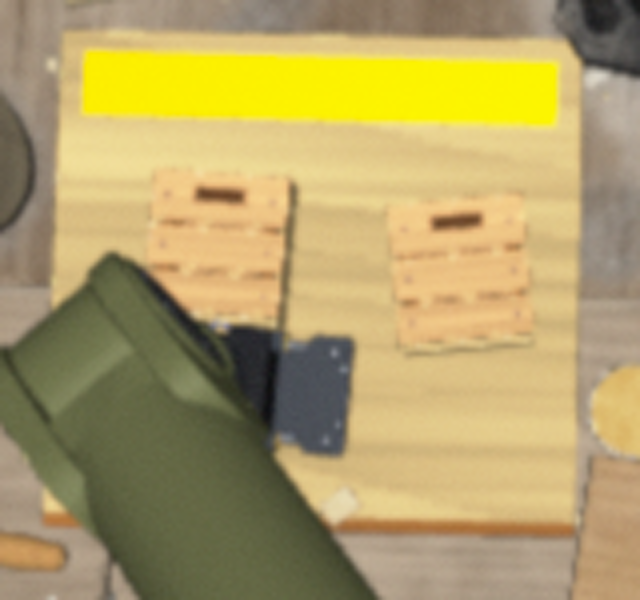

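The gripper sits low behind the stamped crate. I'll push along its axis, slowing towards the end.

carry_out:
  commands:
    - {"tx": -0.015, "ty": 0, "tz": 0, "rx": 0, "ry": 0, "rz": 0, "jaw": 0.4}
    - {"tx": -0.024, "ty": 0, "tz": 0, "rx": 0, "ry": 0, "rz": 0, "jaw": 0.4}
    - {"tx": -0.031, "ty": 0, "tz": 0, "rx": 0, "ry": 0, "rz": 0, "jaw": 0.4}
    - {"tx": -0.038, "ty": 0, "tz": 0, "rx": 0, "ry": 0, "rz": 0, "jaw": 0.4}
    - {"tx": -0.045, "ty": 0, "tz": 0, "rx": 0, "ry": 0, "rz": 0, "jaw": 0.4}
    - {"tx": -0.052, "ty": 0, "tz": 0, "rx": 0, "ry": 0, "rz": 0, "jaw": 0.4}
    - {"tx": -0.059, "ty": 0, "tz": 0, "rx": 0, "ry": 0, "rz": 0, "jaw": 0.4}
    - {"tx": -0.066, "ty": 0, "tz": 0, "rx": 0, "ry": 0, "rz": 0, "jaw": 0.4}
    - {"tx": -0.072, "ty": 0, "tz": 0, "rx": 0, "ry": 0, "rz": 0, "jaw": 0.4}
    - {"tx": -0.078, "ty": 0, "tz": 0, "rx": 0, "ry": 0, "rz": 0, "jaw": 0.4}
    - {"tx": -0.083, "ty": 0, "tz": 0, "rx": 0, "ry": 0, "rz": 0, "jaw": 0.4}
    - {"tx": -0.085, "ty": 0, "tz": 0, "rx": 0, "ry": 0, "rz": 0, "jaw": 0.4}

```text
time: 10.02
position: [0.5349, 0.3809, 0.0295]
tool_rot: [-0.104, -3.14, 0.0]
ft_force: [-1.0, 1.1, 0.1]
grip_width: 0.398
```

```bash
python3 - <<'E'
from bench import ctrl,get_image,camera_info
import cv2
s=ctrl.get_state();print(s["position"],s["tool_rot"])
a=get_image("scene")[:,:,::-1];b=get_image("top")[:,:,::-1]
cv2.imwrite("pics/s9.png",cv2.resize(a[140:290,160:360],None,fx=4,fy=4,interpolation=2));cv2.imwrite("pics/t9.png",cv2.resize(b[140:290,165:325],None,fx=4,fy=4,interpolation=2))
E
```

```text
[0.53489714 0.38086536 0.0295313 ] [-1.03846516e-01 -3.13987245e+00  1.23769612e-04]
```

View pics/t9.png

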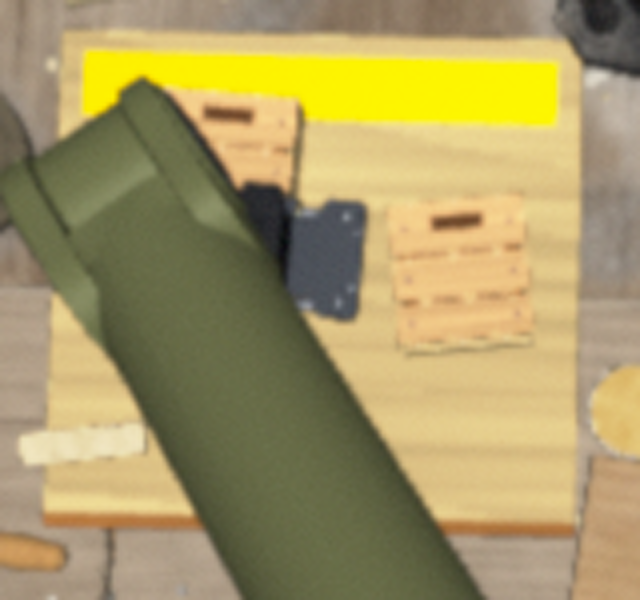

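```bash
python3 - <<'E'
from h import *
from bench import camera_info
i=camera_info("top");f=lambda x,y,z:print((x,y),atz(i,165+x/4,140+y/4,z).round(4))
f(165,87,.067);f(300,98,.067)
E
```

```text
(165, 87) [0.6459 0.4217 0.067 ]
(300, 98) [0.6403 0.3318 0.067 ]
```

The leading rim's middle is at x≈0.643 and the tape's centre line at 0.657, so I'll push 13 mm more, then back off and rise.

carry_out:
  commands:
    - {"tx": -0.005, "ty": 0, "tz": 0, "rx": 0, "ry": 0, "rz": 0, "jaw": 0.4}
    - {"tx": -0.01, "ty": 0, "tz": 0, "rx": 0, "ry": 0, "rz": 0, "jaw": 0.4}
    - {"tx": -0.013, "ty": 0, "tz": 0, "rx": 0, "ry": 0, "rz": 0, "jaw": 0.4}
    - {"tx": -0.013, "ty": 0, "tz": 0, "rx": 0, "ry": 0, "rz": 0, "jaw": 0.4}
    - {"tx": 0.0, "ty": 0, "tz": 0, "rx": 0, "ry": 0, "rz": 0, "jaw": 0.4}
    - {"tx": 0.04, "ty": 0, "tz": 0, "rx": 0, "ry": 0, "rz": 0, "jaw": 0.4}
    - {"tx": 0.05, "ty": 0, "tz": -0.05, "rx": 0, "ry": 0, "rz": 0, "jaw": 0.4}
    - {"tx": 0.06, "ty": 0, "tz": -0.1, "rx": 0, "ry": 0, "rz": 0, "jaw": 0.4}
    - {"tx": 0.1, "ty": 0.03, "tz": -0.14, "rx": 0, "ry": 0, "rz": 0, "jaw": 0.4}
    - {"tx": 0.14, "ty": 0.06, "tz": -0.16, "rx": 0, "ry": 0, "rz": 0, "jaw": 0.4}
    - {"tx": 0.14, "ty": 0.06, "tz": -0.16, "rx": 0, "ry": 0, "rz": 0, "jaw": 0.4}
    - {"tx": 0.14, "ty": 0.06, "tz": -0.16, "rx": 0, "ry": 0, "rz": 0, "jaw": 0.4}

```text
time: 11.62
position: [0.3984, 0.4496, 0.1894]
tool_rot: [0.102, 3.139, -0.001]
ft_force: [-0.3, -0.9, 0.0]
grip_width: 0.398
```

```bash
python3 - <<'E'
from bench import ctrl,get_image,camera_info
import cv2
s=ctrl.get_state();print(s["position"],s["ft_force"])
a=get_image("scene")[:,:,::-1];b=get_image("top")[:,:,::-1]
cv2.imwrite("pics/s10.png",cv2.resize(a[140:290,160:360],None,fx=4,fy=4,interpolation=2));cv2.imwrite("pics/t10.png",cv2.resize(b[140:290,165:325],None,fx=4,fy=4,interpolation=2))
E
```

```text
[0.39838033 0.44963585 0.18941907] [-0.30597057 -0.89893182  0.03166325]
```

View pics/s10.png

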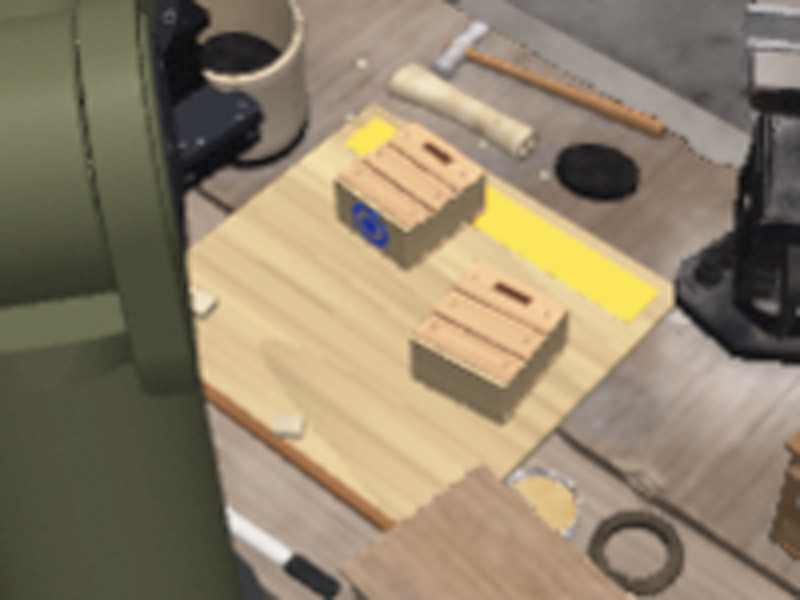

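View pics/t10.png

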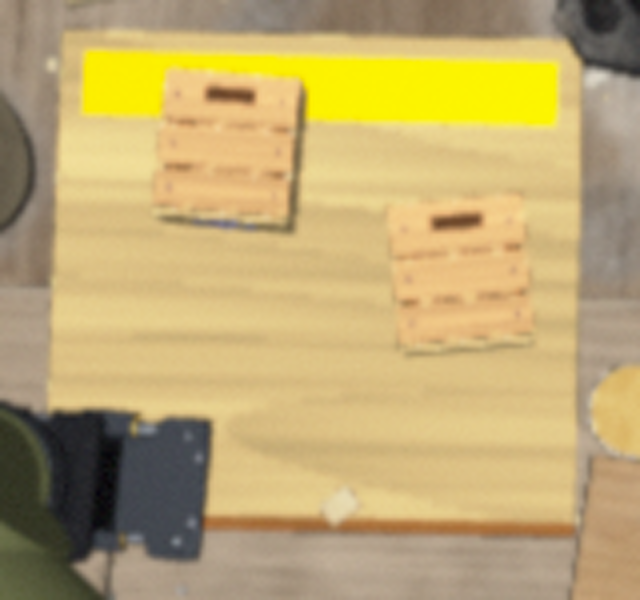

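```bash
python3 - <<'E'
from h import *
from bench import camera_info,ctrl
i=camera_info("top");f=lambda x,y,z:print((x,y),atz(i,165+x/4,140+y/4,z).round(4))
f(168,69,.067);f(302,77,.067);f(155,215,.067);f(293,223,.067)
j=camera_info("scene")
for p in[(412,124),(486,183)]:print(atz(j,160+p[0]/4,140+p[1]/4,.067).round(4))
E
```

```text
(168, 69) [0.658  0.4201 0.067 ]
(302, 77) [0.6544 0.3309 0.067 ]
(155, 215) [0.5602 0.4256 0.067 ]
(293, 223) [0.5567 0.3343 0.067 ]
[0.657  0.4179 0.067 ]
[0.6438 0.3212 0.067 ]
```

Rim middle is at x≈0.65–0.656 against the tape centre 0.657, and the angle to square is about 0.04–0.14 rad. The arm is clear, so I'll hand in.

```bash
python3 -c "
from bench import ctrl
print(ctrl.close_job())"
```

```text
the job is handed in; nothing more can be done
None
```

I pushed the left crate onto its back, which showed the blue stamp, and then the right one, which was bare. I then pushed the stamped crate forward onto the tape, backed the arm clear and handed the job in at about 12 s of the 54 s. No verdict was reported.

- **Stamped crate:** The middle of its leading rim is at x ≈ 0.656 m in the top view and about 0.650 m in the scene view. The tape's centre line is at 0.657 m, so the rim lies on the tape in both views.
- **Squareness:** The top view gives about 0.04 rad off square and the scene view about 0.14 rad. They disagree, but both are within the 0.35 rad limit.
- **Plain crate:** It lies where it fell, with its leading rim at x ≈ 0.57–0.58 m, short of the tape's near edge at 0.634 m.
- **Bystanders:** By eye, none looks moved. The last pictures show the offcut, wax tin and bangle in place and the tip of the bone blank. The rest of the bone blank is behind the arm there, but it was in place in the picture before. The sanding block was outside the cropped views, so I did not check it again, though the arm did not go near it.

The first move command was refused because the rows were incomplete; nothing moved.

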